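# Free a jammed carton with the pedal of a bench bin

## Task

An empty carton is caught under the lid of the small pedal bin on the microscope bench and holds the lid ajar. Press the pedal right down so that the lid swings wide open and the carton drops into the bin, then ease the pedal slowly all the way back up so that the lid comes down shut without slamming. Work by the pedal only: do not touch the lid or the carton, and leave the other things on the bench where they are.

Things in the scene. Friction and masses are not known exactly. Their poses are not given: they have to be found in the camera images.
- bin: bench-top waste bin, fixed: brushed-metal box, black foot, collar and lid edge; 150 deep (its x) x 180 wide (its y), rim 240, shut lid top 255 mm above the bench. Origin: centre of its underside, on the bench. -x = its front, with the pedal; lid hinge at the back (x +70, 246 mm up). Hollow from x -69 to +50, y -83 to +83, floor 65 mm up
- pedal (a joint): pedal lever (rad): 0 = fully up, 0.30 = down on its stop. Turns about a level axis along the bin's y, 34 mm above the bin's origin; the pad sinks 36 mm over the stroke, nearly straight down. Tied to the lid (lid angle = 4 x pedal angle), whose weight and a light spring bring it up; pressing takes about 5 to 8 N before the stop. Starts near 0.027, the lid being ajar
- pedal_pad (a point): centre of the top of the black ribbed pedal pad, moving with it: 120 mm in front of the bin's origin; 58 mm above the bench fully up, 21 fully down. Pad 74 wide (bin y), 44 long (bin x), 8 mm thick, reaching 19 mm further out from this point, 50 mm beyond the lid's lip. Lid and jutting carton hang over it: come in with the tool leaning back from the bin
- lid (a joint): lid (rad): 0 = shut, 1.2 = wide open; starts near 0.11, propped by the carton. The lid (163 x 196 mm, 12 mm thick, about 0.2 kg) overhangs the front of the bin by 14 mm. It has no damper: let go when open, it slams shut
- carton: empty red carton with a white middle band, 130 x 42 x 18 mm (x, y, z), about 25 g, origin at the centre of its underside; long x axis roughly front to back, squeezed between lid and front rim about 240 mm up, the outer third jutting out of the front above the pedal. Once the lid is off it, it tips inwards by itself
- jar: closed glass jar with a steel cap, 60 mm across, 75 mm high, standing beside the bin; origin at the centre of its underside
- blower: blue dust blower bulb, 60 mm across, 110 mm high with its nozzle up, standing beside the bin; origin at the centre of its underside
- holder: dark steel ring-shaped work holder, 90 mm across, 22 mm high, lying beside the bin; origin at the centre of its underside
There are look-alikes about, which are no part of the job. Of the things shaped like the carton, the red one is meant.

How it is judged:
By the outcome, as a careful person would: the job done as asked, in the order asked, and still so for the second after the job is handed in, with the robot touching nothing.
It also fails if it takes over 48 s, if anything falls off the work surface, if the arm or the gripper's body presses on something with over 40 N, if the wrist force passes 120 N, or if a joint passes its speed limit or range.

## Robot

A 6-joint arm with a two-finger parallel gripper is mounted at the origin on the work surface. World frame = base frame: x ahead of the robot, y to its left, z up, the work surface at z = 0. Lengths are in m, angles in rad, forces in N, time in s.
With the tool pointing down it reaches from about 0.3 to 0.875 m from the base axis. Payload 6.4 kg.
Tool frame: the origin (TCP) lies midway between the tips of the shut fingers; the grasp point (between the pads) lies 19 mm behind it; z points along the fingers, y is the line along which they close (so a half turn about z gives the same grasp; the last joint's range is limited). The gripper opens to 85 mm and grips with 20 to 120 N. Pads are 22 mm wide; open, the fingers measure 114 mm over their backs; the gripper's body (76 mm by 85 mm) begins 54 mm behind the grasp point. The pads swing forward as they close: fully open they stand 13 mm farther back than shut.
Start: joints at [1.028, 0.181, 1.607, -0, 1.354, -0.206], TCP at [0.19, 0.543, 0.231] pointing down, gripper open.
Joint ranges: [-2.99, 2.99], [-0.89, 2.07], [0.3, 2.58], [-1.14, 4.28], [0, 2.63], [-3.12, 3.12]. Speed limits (rad/s): [2.57, 2.57, 3.01, 3.14, 3.14, 3.14].

## Interface

Orientations are given as a unit quaternion [w, x, y, z].
In Python, from bench import sensors, vision, ctrl gives the robot as it stands.
- The arm moves only by the tool carry_out, never from a script. Its argument "deltas" is text: rows parted by semicolons, each of 7 numbers parted by spaces: the shift along the tool's x, y, z in mm, then the turn, a rotation vector about the tool's x, y, z in rad, then the closure, from 0 (fully open) to 1 (shut). In form: tx ty tz ax ay az claw; .... A call has 1 to 12 rows; each row is the pose to reach, as a shift and turn from the pose commanded when the call began, along the tool's axes at that moment; what a row does not reach only later rows make up. A row lasts 1/8 s, in which the tool goes at most 62.5 mm and 10.7 degrees, less where a joint would pass 70% of its speed; a pose out of reach is approached as far as the arm can. A call with a gripper value outside its range is refused whole. The fingers move at their own pace and stop on an object; the grip force is fixed at half the most. Time passes only in rows, so rows that repeat a pose let the fingers close. It gives the time, the measured TCP pose, the force, the opening and the grip force at its end, in the units of the state.
- sensors.get_obs(): the state, without advancing time (a new reading comes with each control period).
- vision.camera(name): name is "side" or "top"; returns the picture (420x560x3 uint8, blue, green, red); there is no depth.
- vision.camera_model(name): a dict with "K" (3x3 intrinsics, pixels), "k1" (the pictures are not rectified: a ray, as slopes to the right and down, at radius r is drawn at 1 + k1 r^2 times it, then the intrinsics apply), "extrinsics" (4x4, takes a point from world to camera coordinates). Camera axes: x right, y down, z forward; pixel columns grow to the right and rows downward; lengths in m; the calibration is good to about 2 mm. A picture is of the moment at which its call begins. camera_model takes no time and is no camera call.
- ctrl.hand_in(): hands the job in; it is judged then, once.
The state is a dict: "time_s": time; "q": joint angles; "dq": joint speeds; "joint_efforts": joint torques, N m; "eef_pos": TCP position; "eef_rot": TCP orientation; "wrist_force": force on the tool from outside, world axes, zero at the start; "torque": the same for the moment, N m; "opening": opening from 0.0 (shut) to 1.0 (fully open); "grasp_force": force on a finger pad.
Only numpy, scipy, OpenCV 4.12 (cv2) and the standard library are available. Lean on these libraries where they do the work, as an engineer would, in place of code of your own. Each camera call takes 0.05 s, during which the arm holds its last target. There are 200 camera calls.

## Working session

There is one attempt and no reset: what is moved stays moved. The work goes in short steps, Python scripts to look and compute and a tool call to move; the robot and the scene stay as the last step left them, time stands still between calls to the robot, and variables do not carry over. Pictures are saved under pics/ and viewed, at most 10 in all, crops included, and the job is handed in when it is done.

Besides the shell and the picture viewer there is one more tool, called after ">>>" as name(argument=value, ...), one argument or row to a line, values as JSON. carry_out: Moves the arm, as the interface text tells. Its arguments: {"type":"object","properties":{"deltas":{"type":"string"}},"required":["deltas"]}

```bash
mkdir -p pics
python3 - <<'E'
from bench import sensors, vision, ctrl
import cv2
for n in("side","top"):
    cv2.imwrite(f"pics/{n}0.png",vision.camera(n)); m=vision.camera_model(n); print(n,m)
o=sensors.get_obs(); print(o)
E
```

```text
side {'K': array([[496.62521806,   0.        , 280.29192311],
       [  0.        , 496.62521806, 211.32868703],
       [  0.        ,   0.        ,   1.        ]]), 'k1': 0.05173233232243595, 'extrinsics': array([[-0.90667082, -0.42178837, -0.00652616,  0.5610139 ],
       [-0.39623937,  0.85685452, -0.32984041,  0.27225841],
       [ 0.14471482, -0.29647076, -0.94401415,  1.11734167],
       [ 0.        ,  0.        ,  0.        ,  1.        ]])}
top {'K': array([[431.27695547,   0.        , 277.94471783],
       [  0.        , 431.27695547, 207.16166512],
       [  0.        ,   0.        ,   1.        ]]), 'k1': -0.04941889010667119, 'extrinsics': array([[-0.02091711, -0.99971129,  0.01182389,  0.04119644],
       [-0.99790586,  0.02015239, -0.06146357,  0.61521681],
       [ 0.06120754, -0.01308477, -0.99803929,  0.92156686],
       [ 0.        ,  0.        ,  0.        ,  1.        ]])}
{'time_s': 0.1, 'q': array([ 1.02767127e+00,  1.81477888e-01,  1.60789779e+00, -6.66876361e-06,
        1.35383495e+00, -2.06322873e-01]), 'dq': array([ 0.00036116, -0.00120381, -0.00342342, -0.0012546 ,  0.00087237,
        0.00128873]), 'joint_efforts': array([-3.96482765e-04, -4.45873654e+01, -3.52240241e+01, -3.92367747e-04,
        4.08955151e-03, -2.48233476e-05]), 'eef_pos': array([0.18975273, 0.54225484, 0.23047294]), 'eef_rot': array([-2.93071702e-04,  1.67605509e-01,  9.85853812e-01, -7.54040687e-04]), 'wrist_force': array([-0.8555531 ,  0.41864218,  0.53609946]), 'torque': array([-0.01619842, -0.03712817,  0.03246518]), 'grasp_force': 0.0, 'opening': 1.0000411804202154}
```

View pics/side0.png

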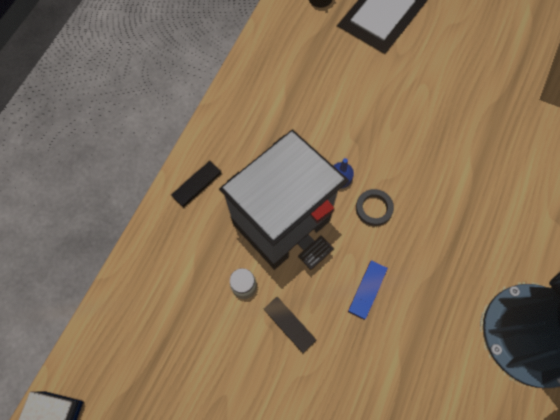

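View pics/top0.png

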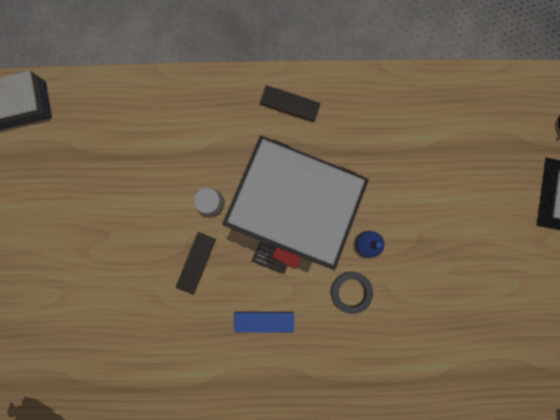

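The side view shows the bin around (285,195), the red carton at (322,211), the pedal pad at (316,252), the jar at (243,282), and the blower and ring to the right. In the top view the lid corners are about (262,138), (367,181), (335,268) and (225,224). The pad is near (270,258) and the carton at (287,258).

```bash
cat > h.py <<'E'
import numpy as np, cv2
from bench import vision
def ray(n,uv):
    m=vision.camera_model(n);K=m["K"];E=m["extrinsics"]
    d=(np.array(uv,float)-K[:2,2])/[K[0,0],K[1,1]]; s=d.copy()
    for _ in range(20): s=d/(1+m["k1"]*(s@s))
    R=E[:3,:3]; return -R.T@E[:3,3], R.T@np.r_[s,1]
def onz(n,uv,z):
    c,d=ray(n,uv); return c+d*(z-c[2])/d[2]
def proj(n,p):
    m=vision.camera_model(n);K=m["K"];E=m["extrinsics"]
    q=E[:3,:3]@np.array(p)+E[:3,3]; s=q[:2]/q[2]; s=s*(1+m["k1"]*(s@s)); return K[:2,:2]@s+K[:2,2]
E
python3 - <<'E'
from h import *
np.set_printoptions(precision=4,suppress=True)
for uv,z in [((262,137),.255),((367,181),.255),((335,268),.272),((225,224),.272)]: print("lid",onz("top",uv,z))
for n,uv in(("side",(291,133)),("side",(343,181)),("side",(273,237)),("side",(222,188))): print(onz(n,uv,.263))
print("pad",onz("side",(316,252),.055),onz("top",(268,258),.055))
for n,b in(("side",(190,110,370,290)),("top",(210,120,390,330))):
    im=cv2.imread(f"pics/{n}0.png")[b[1]:b[3],b[0]:b[2]]
    cv2.imwrite(f"pics/{n}0c.png",cv2.resize(im,None,fx=3.2,fy=3.2 if n=="side" else 2.8,interpolation=2))
E
```

```text
lid [0.7179 0.0555 0.255 ]
lid [ 0.6416 -0.1157  0.255 ]
lid [ 0.5021 -0.0564  0.272 ]
lid [0.5753 0.1164 0.272 ]
[ 0.641  -0.1025  0.263 ]
[ 0.507  -0.0502  0.263 ]
[0.5815 0.108  0.263 ]
[0.7121 0.0605 0.263 ]
pad [0.5079 0.0458 0.055 ] [0.5081 0.0519 0.055 ]
```

View pics/side0c.png

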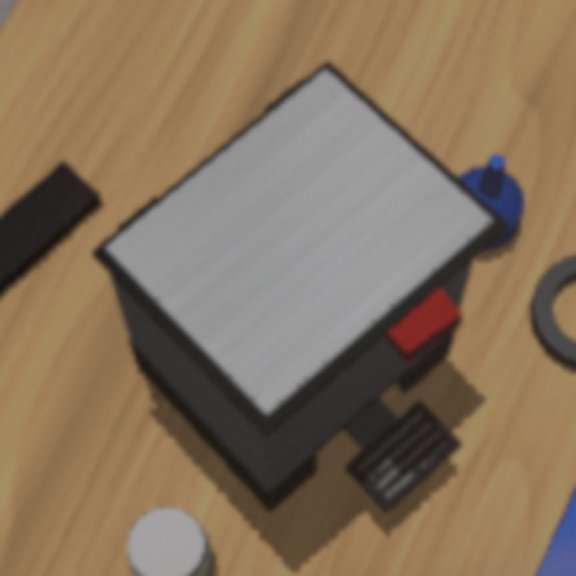

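```bash
cat >> h.py <<'E'
from scipy.spatial.transform import Rotation as Ro
FR=np.array([-.920,.391,0.]); PAD=np.array([.507,.047,0])
def target_R(th):
    z=-np.sin(th)*FR-np.cos(th)*np.array([0,0,1.]); y=np.array([.391,.920,0]); return Ro.from_matrix(np.c_[np.cross(y,z),y,z])
def delta(p,th):
    from bench import sensors
    o=sensors.get_obs(); q=o["eef_rot"]; R=Ro.from_quat([*q[1:],q[0]])
    return np.round(np.r_[R.inv().apply(np.array(p)-o["eef_pos"])*1000,(R.inv()*target_R(th)).as_rotvec()],3)
E
python3 - <<'E'
from h import *
T=np.deg2rad(40); ax=target_R(T).as_matrix()[:,2]
c=PAD-.005*FR+[0,0,.062]   # contact pose of TCP, pedal at start
print(ax,c)
print(delta([.33,.30,.24],0),delta(c-.08*ax,T),sep="\n")
E
```

```text
[ 0.59145246 -0.2513673  -0.76615825] [0.5116   0.045045 0.062   ]
[-2.12422e+02 -1.82312e+02 -9.30700e+00 -2.00000e-03 -0.00000e+00
  6.50000e-02]
[-4.16809e+02 -3.59401e+02  1.07615e+02  2.10000e-02 -6.98000e-01
  6.30000e-02]
```

>>> carry_out(
  deltas="-42 -36 0 0 0 0.01 1; -84 -72 0 0 0 0.03 1; -126 -108 0 0 -0.1 0.04 1; -168 -144 0 0 -0.2 0.05 1; -210 -180 0 0.01 -0.3 0.06 1; -250 -216 10 0.01 -0.4 0.06 1; -292 -252 30 0.02 -0.5 0.063 1; -334 -288 50 0.02 -0.6 0.063 1; -376 -324 75 0.021 -0.698 0.063 1; -417 -359 95 0.021 -0.698 0.063 1; -417 -359 108 0.021 -0.698 0.063 1; -417 -359 108 0.021 -0.698 0.063 1",
)

```text
time_s: 1.6
eef_pos: [0.4639, 0.0648, 0.1218]
eef_rot: [0.334, 0.189, 0.921, -0.068]
wrist_force: [0.0, -0.4, -0.2]
opening: -0.002
grasp_force: 0.0
```

Run:
```python
from h import *
from bench import sensors
T=np.deg2rad(40); c=PAD-.005*FR+[0,0,.070]
o=sensors.get_obs();print({k:np.round(o[k],3) for k in("time_s","q","eef_pos","eef_rot","wrist_force","opening")})
print(delta(c,T))
a=vision.camera("side")[110:300,190:400]; b=vision.camera("top")[180:370,170:380]
cv2.imwrite("pics/a.png",cv2.resize(np.hstack([a,b]),None,fx=1.9,fy=1.9))
```

```text
{'time_s': np.float64(1.6), 'q': array([ 0.097, -0.158,  2.379, -0.849,  0.423, -0.37 ]), 'eef_pos': array([0.464, 0.065, 0.122]), 'eef_rot': array([ 0.334,  0.189,  0.921, -0.068]), 'wrist_force': array([ 0.021, -0.389, -0.16 ]), 'opening': np.float64(-0.002)}
[-6.4490e+00  6.3800e-01  7.2835e+01 -2.0000e-03 -3.0000e-03 -2.0000e-03]
```

View pics/a.png

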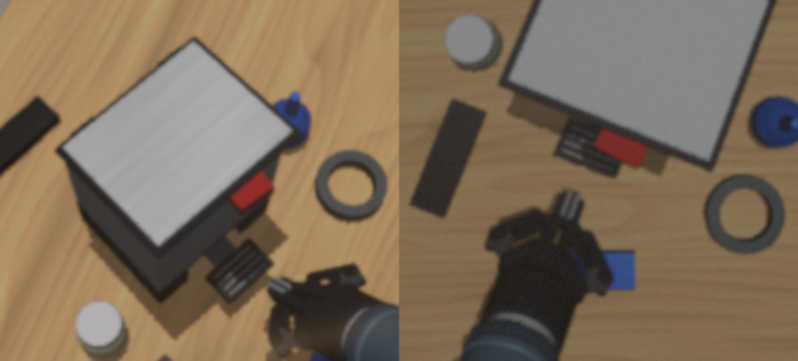

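The tool leans back clear of the lid and carton. Its tip is at (272,285) in the left half, pointing at the pad centre at (240,268).

>>> carry_out(
  deltas="-1 0 12 0 0 0 1; -2 0 25 0 0 0 1; -3 0 38 0 0 0 1; -4 0 50 0 0 0 1; -5 0 60 0 0 0 1; -6 0 68 0 0 0 1; -6 0 73 0 0 0 1; -6 0 73 0 0 0 1",
)

```text
time_s: 2.7
eef_pos: [0.513, 0.046, 0.0764]
eef_rot: [0.332, 0.188, 0.922, -0.066]
wrist_force: [-0.1, -0.4, -0.8]
opening: 0.003
grasp_force: 0.0
```

Run:
```python
from h import *
from bench import sensors
o=sensors.get_obs();print({k:np.round(o[k],4) for k in("time_s","q","eef_pos","wrist_force")})
print(proj("side",o["eef_pos"]),proj("top",o["eef_pos"]))
a=vision.camera("side")[150:300,230:400]; b=vision.camera("top")[200:350,190:360]
cv2.imwrite("pics/b.png",cv2.resize(np.hstack([a,b]),None,fx=2.3,fy=2.3))
```

```text
{'time_s': np.float64(2.7), 'q': array([ 0.0214,  0.0702,  2.2997, -1.1371,  0.2899, -0.1159]), 'eef_pos': array([0.513 , 0.046 , 0.0764]), 'wrist_force': array([-0.0608, -0.4253, -0.8134])}
[314.42130056 248.72567532] [270.73464728 256.10954303]
```

View pics/b.png

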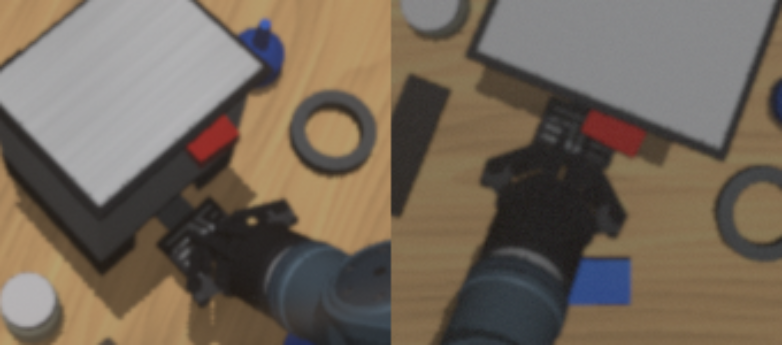

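Joint 4 is at its limit at -1.137, so the tool can't get lower in this pose. I'll back off and lean less, closer to the arm's own plane. That should still clear the carton.

```bash
cat >> h.py <<'E'
def setlean(az):
    global FRL; a=np.deg2rad(az); f=-np.array([np.cos(a),np.sin(a),0])
    def tr(th):
        z=-np.sin(th)*f-np.cos(th)*np.array([0,0,1.]); y=np.array([-np.sin(a),np.cos(a),0]); return Ro.from_matrix(np.c_[np.cross(y,z),y,z])
    return tr
target_R=setlean(-8)
E
python3 - <<'E'
from h import *
T=np.deg2rad(28); c=PAD+[0,0,.070]
print(delta(c+FR*.03+[0,0,.03],T))
E
```

```text
[ 12.247  -1.101 -41.015  -0.144   0.201  -0.219]
```

>>> carry_out(
  deltas="3 0 -10 0 0 0 1; 6 0 -20 0 0 0 1; 9 0 -30 -0.03 0.04 -0.04 1; 12 -1 -41 -0.06 0.08 -0.09 1; 12 -1 -41 -0.1 0.14 -0.15 1; 12 -1 -41 -0.144 0.201 -0.219 1; 12 -1 -41 -0.144 0.201 -0.219 1; 12 -1 -41 -0.144 0.201 -0.219 1",
)

```text
time_s: 3.8
eef_pos: [0.4805, 0.0579, 0.1009]
eef_rot: [0.242, 0.069, 0.968, -0.017]
wrist_force: [0.2, 0.2, -0.5]
opening: 0.001
grasp_force: 0.0
```

Run:
```python
from h import *
from bench import sensors
o=sensors.get_obs();print({k:np.round(o[k],4) for k in("time_s","q","eef_pos","wrist_force")})
T=np.deg2rad(28)
print(target_R(T).as_matrix()); print(delta(PAD+FR*.00+[0,0,.070],T))
```

```text
{'time_s': np.float64(3.8), 'q': array([-0.1188, -0.1169,  2.3021, -0.0233,  0.4661, -1.5291]), 'eef_pos': array([0.4805, 0.0579, 0.1009]), 'wrist_force': array([ 0.2401,  0.225 , -0.4585])}
[[-8.74354808e-01  1.39173101e-01  4.64902698e-01]
 [ 1.22882554e-01  9.90268069e-01 -6.53378132e-02]
 [-4.69471563e-01  6.93889390e-18 -8.82947593e-01]]
[-9.9950e+00 -7.0710e+00  4.0319e+01 -1.0000e-03  2.0000e-03 -2.0000e-03]
```

>>> carry_out(
  deltas="-3 -2 9 0 0 0 1; -6 -4 18 0 0 0 1; -9 -6 27 0 0 0 1; -12 -7 35 0 0 0 1; -15 -9 43 0 0 0 1; -15 -9 43 0 0 0 1",
)

```text
time_s: 4.55
eef_pos: [0.5116, 0.0448, 0.0684]
eef_rot: [0.241, 0.068, 0.968, -0.017]
wrist_force: [0.2, -0.3, 0.6]
opening: -0.0
grasp_force: 0.0
```

Run:
```python
from h import *
from bench import sensors
o=sensors.get_obs();print({k:np.round(o[k],4) for k in("time_s","q","eef_pos","wrist_force")})
a=vision.camera("side")[150:300,230:400]; b=vision.camera("top")[200:350,190:360]
cv2.imwrite("pics/c.png",cv2.resize(np.hstack([a,b]),None,fx=2.3,fy=2.3))
```

```text
{'time_s': np.float64(4.55), 'q': array([-0.1459,  0.0387,  2.2449,  0.008 ,  0.3705, -1.5832]), 'eef_pos': array([0.5116, 0.0448, 0.0684]), 'wrist_force': array([ 0.158 , -0.3186,  0.5713])}
```

View pics/c.png

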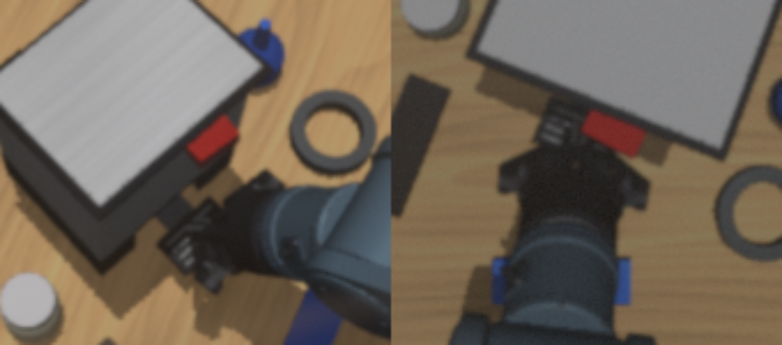

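Tip is over the pad and clear of the carton. Moving down to contact and the first part of the press.

>>> carry_out(
  deltas="0.9 0 1.8 0 0 0 1; 1.9 0 3.5 0 0 0 1; 2.8 0 5.3 0 0 0 1; 3.8 0 7.1 0 0 0 1; 4.7 0 8.8 0 0 0 1; 5.6 0 10.6 0 0 0 1; 6.6 0 12.4 0 0 0 1; 6.6 0 12.4 0 0 0 1",
)

```text
time_s: 5.65
eef_pos: [0.5112, 0.0452, 0.0548]
eef_rot: [0.241, 0.068, 0.968, -0.017]
wrist_force: [-4.7, -0.2, 6.3]
opening: -0.0
grasp_force: 3.0
```

>>> carry_out(
  deltas="1.1 0 1.7 0 0 0 1; 2.3 0 3.3 0 0 0 1; 3.4 0.1 5 0 0 0 1; 4.6 0.2 6.6 0 0 0 1; 5.7 0.3 8.3 0 0 0 1; 6.8 0.4 9.9 0 0 0 1; 7.8 0.4 11.7 0 0 0 1; 8.7 0.4 13.5 0 0 0 1; 9.7 0.4 15.2 0 0 0 1; 10.6 0.4 17 0 0 0 1; 11.5 0.4 18.8 0 0 0 1; 12.5 0.4 20.5 0 0 0 1",
)

```text
time_s: 7.15
eef_pos: [0.5102, 0.0457, 0.0311]
eef_rot: [0.241, 0.068, 0.968, -0.017]
wrist_force: [-2.3, 0.2, 4.3]
opening: 0.003
grasp_force: 2.7
```

Run:
```python
from h import *
from bench import sensors
o=sensors.get_obs();print({k:np.round(o[k],4) for k in("time_s","q","eef_pos","wrist_force")})
a=vision.camera("side")[90:300,200:400]; b=vision.camera("top")[140:350,190:390]
cv2.imwrite("pics/d.png",cv2.resize(np.hstack([a,b]),None,fx=1.95,fy=1.95))
```

```text
{'time_s': np.float64(7.15), 'q': array([-0.1442,  0.1386,  2.2531,  0.0091,  0.2613, -1.5835]), 'eef_pos': array([0.5102, 0.0457, 0.0311]), 'wrist_force': array([-2.3379,  0.1625,  4.3323])}
```

View pics/d.png

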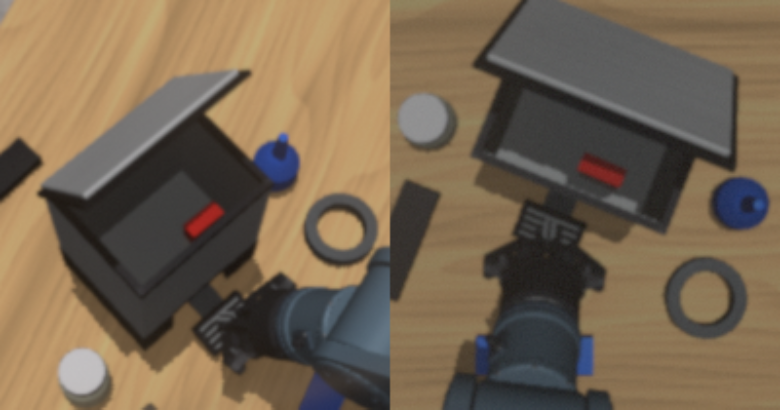

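The carton has dropped into the bin and lies inside, at (204,221) left and (602,170) right. The pedal isn't quite at its stop yet, so I'll press the rest of the way down.

>>> carry_out(
  deltas="0.5 0 0.9 0 0 0 1; 0.9 0 1.8 0 0 0 1; 1.4 0 2.7 0 0 0 1; 1.9 0 3.5 0 0 0 1; 2.3 0 4.4 0 0 0 1; 2.8 0 5.3 0 0 0 1; 3.1 0 5.9 0 0 0 1; 3.1 0 5.9 0 0 0 1",
)

```text
time_s: 8.25
eef_pos: [0.5106, 0.0456, 0.0247]
eef_rot: [0.242, 0.068, 0.968, -0.017]
wrist_force: [-4.5, -1.4, 8.5]
opening: -0.002
grasp_force: 4.3
```

>>> carry_out(
  deltas="0.3 0 0.5 0 0 0 1; 0.5 0 0.9 0 0 0 1; 0.7 0 1.3 0 0 0 1; 0.9 0 1.8 0 0 0 1; 0.9 0 1.8 0 0 0 1",
)

```text
time_s: 8.88
eef_pos: [0.5109, 0.0456, 0.024]
eef_rot: [0.242, 0.067, 0.968, -0.017]
wrist_force: [-20.8, -2.0, 35.6]
opening: -0.0
grasp_force: 20.1
```

Run:
```python
from h import *
from bench import sensors
o=sensors.get_obs();print({k:np.round(o[k],4) for k in("time_s","q","eef_pos","wrist_force")})
a=vision.camera("side")[90:300,200:400]; b=vision.camera("top")[140:350,190:390]
cv2.imwrite("pics/e.png",cv2.resize(np.hstack([a,b]),None,fx=1.95,fy=1.95))
```

```text
{'time_s': np.float64(8.875), 'q': array([-0.1441,  0.16  ,  2.2527,  0.0095,  0.2378, -1.5845]), 'eef_pos': array([0.5109, 0.0456, 0.024 ]), 'wrist_force': array([-20.7923,  -2.0112,  35.6078])}
```

View pics/e.png

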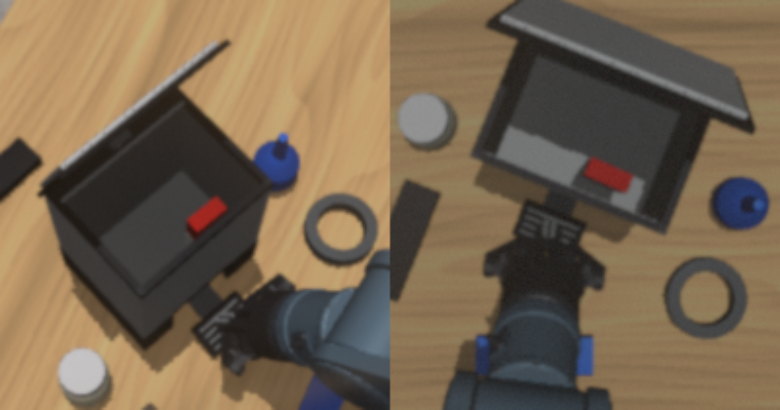

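The force confirms the pedal is on its stop and the lid is wide open. Next I'll check how high the carton sits.

Run:
```python
from h import *
uv={}
for n in("side","top"):
    im=vision.camera(n); h=cv2.cvtColor(im,cv2.COLOR_BGR2HSV)
    m=(((h[...,0]<8)|(h[...,0]>172))&(h[...,1]>130)&(h[...,2]>50)).astype(np.uint8)
    k,l,s,c=cv2.connectedComponentsWithStats(m); i=1+s[1:,4].argmax(); uv[n]=c[i]; print(n,s[i],c[i])
(c1,d1),(c2,d2)=[ray(n,uv[n]) for n in("side","top")]
t=np.linalg.lstsq(np.c_[d1,-d2],c2-c1,rcond=None)[0]; p=c1+t[0]*d1; q=c2+t[1]*d2; print(p,q)
o=(p+q)/2-np.array([*(PAD-.12*FR)[:2],0]); print("bin x,y",-o@FR,o@[.391,.92,0])
```

```text
side [296 190  21  22 225] [305.47555556 200.26222222]
top [290 221  24  17 237] [301.29957806 229.28270042]
[ 0.56486758 -0.01003587  0.18986381] [ 0.5651894  -0.00991969  0.18985897]
bin x,y -0.04424920135728547 -0.029730415460701733
```

The carton is standing on end fully inside, with its top at z=0.19 m, below the rim. Now easing the pedal up.

>>> carry_out(
  deltas="-0.5 0 -0.9 0 0 0 1; -0.9 0 -1.8 0 0 0 1; -1.4 0 -2.6 0 0 0 1; -1.9 0 -3.5 0 0 0 1; -2.3 0 -4.4 0 0 0 1; -2.8 0 -5.3 0 0 0 1; -3.3 0 -6.2 0 0 0 1; -3.8 0 -7.1 0 0 0 1; -4.2 0 -7.9 0 0 0 1; -4.7 0 -8.8 0 0 0 1; -5.2 0 -9.7 0 0 0 1; -5.6 0 -10.6 0 0 0 1",
)

```text
time_s: 10.58
eef_pos: [0.5101, 0.0457, 0.0343]
eef_rot: [0.241, 0.068, 0.968, -0.017]
wrist_force: [-2.5, 0.6, 4.6]
opening: -0.004
grasp_force: 2.5
```

>>> carry_out(
  deltas="-0.5 0 -0.9 0 0 0 1; -0.9 0 -1.8 0 0 0 1; -1.4 0 -2.6 0 0 0 1; -1.9 0 -3.5 0 0 0 1; -2.3 0 -4.4 0 0 0 1; -2.8 0 -5.3 0 0 0 1; -3.3 0 -6.2 0 0 0 1; -3.8 0 -7.1 0 0 0 1; -4.2 0 -7.9 0 0 0 1; -4.7 0 -8.8 0 0 0 1; -5.2 0 -9.7 0 0 0 1; -5.6 0 -10.6 0 0 0 1",
)

```text
time_s: 12.08
eef_pos: [0.5104, 0.0456, 0.0465]
eef_rot: [0.241, 0.068, 0.968, -0.017]
wrist_force: [-3.5, 0.6, 6.3]
opening: 0.004
grasp_force: 3.2
```

>>> carry_out(
  deltas="-0.2 0 -0.4 0 0 0 1; -0.5 0 -0.9 0 0 0 1; -0.7 0 -1.3 0 0 0 1; -0.9 0 -1.8 0 0 0 1; -1.2 0 -2.2 0 0 0 1; -1.4 0 -2.6 0 0 0 1; -1.6 0 -3.1 0 0 0 1; -1.9 0 -3.5 0 0 0 1; -2.1 0 -4 0 0 0 1; -2.3 0 -4.4 0 0 0 1; -2.6 0 -4.9 0 0 0 1; -2.8 0 -5.3 0 0 0 1",
)

```text
time_s: 13.58
eef_pos: [0.5109, 0.0454, 0.0529]
eef_rot: [0.242, 0.068, 0.968, -0.017]
wrist_force: [-3.5, -0.4, 6.4]
opening: -0.002
grasp_force: 3.3
```

>>> carry_out(
  deltas="-0.2 0 -0.4 0 0 0 1; -0.5 0 -0.9 0 0 0 1; -0.7 0 -1.3 0 0 0 1; -0.9 0 -1.8 0 0 0 1; -1.2 0 -2.2 0 0 0 1; -1.4 0 -2.6 0 0 0 1; -1.6 0 -3.1 0 0 0 1; -1.9 0 -3.5 0 0 0 1; -2.1 0 -4 0 0 0 1; -2.3 0 -4.4 0 0 0 1; -2.6 0 -4.9 0 0 0 1; -2.8 0 -5.3 0 0 0 1",
)

```text
time_s: 15.08
eef_pos: [0.5118, 0.0451, 0.0596]
eef_rot: [0.243, 0.068, 0.968, -0.017]
wrist_force: [-1.6, -2.1, 6.0]
opening: -0.0
grasp_force: 3.1
```

>>> carry_out(
  deltas="-0.2 0 -0.4 0 0 0 1; -0.5 0 -0.9 0 0 0 1; -0.7 0 -1.3 0 0 0 1; -0.9 0 -1.8 0 0 0 1; -1.2 0 -2.2 0 0 0 1; -1.4 0 -2.6 0 0 0 1; -1.6 0 -3.1 0 0 0 1; -1.9 0 -3.5 0 0 0 1; -2.1 0 -4 0 0 0 1; -2.3 0 -4.4 0 0 0 1; -2.6 0 -4.9 0 0 0 1; -2.8 0 -5.3 0 0 0 1",
)

```text
time_s: 16.58
eef_pos: [0.5101, 0.0457, 0.0642]
eef_rot: [0.241, 0.068, 0.968, -0.017]
wrist_force: [-0.8, 0.2, -0.3]
opening: 0.003
grasp_force: 0.0
```

The pedal has let go of the tool. Backing away along the tool axis.

>>> carry_out(
  deltas="0 0 -5 0 0 0 1; 1 0 -12 0 0 0 1; 4 0 -20 0 0 0 1; 10 0 -28 0 0 0 1; 18 0 -36 0 0 0 1; 28 0 -44 0 0 0 1; 38 0 -50 0 0 0 1; 48 0 -55 0 0 0 1; 58 0 -60 0 0 0 1; 58 0 -60 0 0 0 1",
)

```text
time_s: 17.82
eef_pos: [0.4307, 0.0569, 0.0898]
eef_rot: [0.241, 0.068, 0.968, -0.017]
wrist_force: [0.2, -0.0, 0.2]
opening: -0.004
grasp_force: 0.0
```

Run:
```python
from h import *
a=vision.camera("side")[90:300,200:400]; b=vision.camera("top")[140:350,190:390]
cv2.imwrite("pics/f.png",cv2.resize(np.hstack([a,b]),None,fx=1.95,fy=1.95))
```

```text
(no output)
```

View pics/f.png

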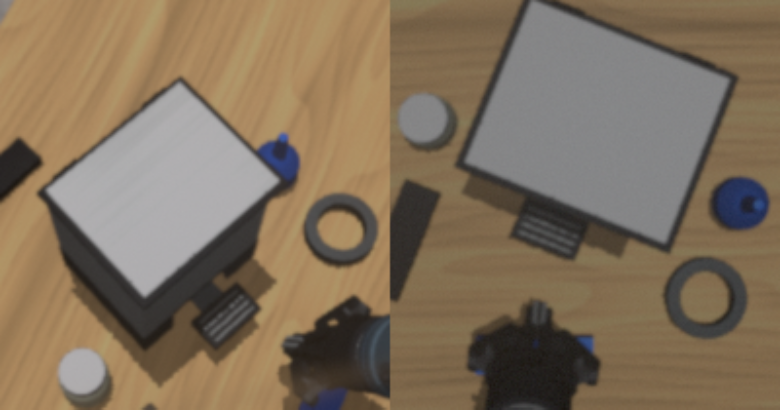

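The lid is shut, with its front edge from (145,297) to (280,180), and the carton is out of sight inside. The pedal is up, the tool is clear, and the jar, blower and ring haven't moved.

```bash
python3 -c "
from bench import ctrl
print(ctrl.hand_in())"
```

```text
the job is handed in; nothing more can be done
None
```

The carton is in the bin, the lid was eased down shut using only the pedal, nothing else on the bench looked moved in the last picture, and I handed the job in at about 18 s.

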